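Wind the vial slide to its index and lock it

TASK

Wind the vial carriage along with the solid round handwheel, letting go and taking a fresh grip as often as needed, until the carriage's pointer stands in line with the index blade on the scale. Then swing the upright lock hook down until it lies fully home in its forked catch, and let go. Move the carriage only by the handwheel, and leave the bottles, boxes and other things on the bench where they are.

Things in the scene. Friction and masses are not known exactly. Their poses are not given: they have to be found in the camera images.
- sampler: the whole hand-cranked vial slide, fixed to the bench: a white bed 180 mm deep (x) by 370 mm wide (y) by 25 mm high. Origin under the bed's centre; x points away from the robot at yaw 0, y to the left, z up. Positions below called 'machine' are in this frame, in mm. Handwheel at the right end, carriage in the middle, lock hook at the left end
- wheel_centre (a point): centre of the handwheel, machine (-40, -125, 60.5): a solid dark steel disc, 60 mm diameter, 27 mm high (z 47 to 74), smooth and round, no spokes, axis vertical, on a black 44 mm square gearbox (z 25 to 46). Free all round but for the column; the carriage's edge is 80 mm or more to the left of its axis. Grip it across its diameter
- handwheel (a joint): turn of the handwheel in rad, 0 at the start, grows clockwise seen from above, up to 6.0. Each rad clockwise drives the carriage 10 mm to the machine's left (+y); counter-clockwise brings it back. Stiff: about 0.3 N m to turn, and it stays where it is left
- pointer_tip (a point): tip of the carriage's pointer, a dark steel finger 8 mm wide reaching from the carriage's far (+x) edge out to machine x 65; the point is at z 50
- index_tip (a point): near edge of the index, a dark steel blade 8 mm wide, 22 mm tall, clamped on the aluminium scale strip at the far side of the bed, facing the pointer: machine x 72, z 50. Its machine y differs every time, 30 to 48 mm to the left of the pointer's start. Axes parallel to the machine's. The pointer is set when pointer_tip and index_tip have the same machine y
- hook (a joint): angle of the lock hook in rad: 0 is down, lying level in its forked catch; it grows as the hook swings up and back, away from the robot (1.57 upright). It starts at 1.35 to 1.8 and its hinge is stiff (0.14 N m): it stays where it is left and must be brought right down
- hook_hinge (a point): hinge of the lock hook, machine (20, 145, 55); the hinge line is parallel to machine y. Closed, the hook lies from here towards the robot (-x)
- hook_handle (a point): centre of the hook's black cross grip, a cylinder 30 mm long (along machine y), 18 mm diameter, ending the 10 mm thick steel arm, 85 mm from the hinge. Closed: machine (-65, 145, 55), 30 mm above the bed. Pinch its two flat ends from above; the hook pivots between the fingers. The catch's cheeks (top z 55, 28 mm over all) stand 58 mm from the hinge
- amber_tall: closed amber glass bottle, 72 mm across, 170 mm tall, stands behind the machine; origin under its centre. A bystander, loose
- amber_small: closed amber glass bottle, 56 mm across, 120 mm tall, stands to the left of the machine; origin under its centre. A bystander, loose
- jar: white plastic jar, 60 mm across, 65 mm tall, stands in front of the machine (robot side); origin under its centre. A bystander, loose
- beaker: glass beaker, 64 mm across, 80 mm tall, stands to the right of the machine; origin under its centre. A bystander, loose
- carton: brown cardboard carton 70 x 110 x 45 mm, lies in front of the machine; origin under its centre. A bystander, loose
- screwdriver: screwdriver lying in front of the machine; origin at its underside. A bystander, loose
- vial_box: white box 60 x 130 x 50 mm behind the machine; origin under its centre. A bystander, loose
- column_top (a point): top of the thin upright steel column (16 mm diameter, 28 mm lamp on top), machine (45, -125, 230), 85 mm behind the handwheel's axis. A gripper body cannot swing past it: jaws closing across the wheel's diameter can stand only within about 0.8 rad either side of the machine's y axis
- carriage: aluminium slide 80 x 80 mm with a grey rack of nine amber vials (top at z 90); slides along machine y and carries a steel lock bar that runs left, under the hook. Origin at the centre of its underside, z 36. Not to be pushed by the robot

How it is judged:
On the way, in this order (a step that is already met when the one before it is completed fails the run):
1. the carriage's pointer is in line with the index (within 3 mm), brought there by the handwheel, while the hook is still up (y of pointer_tip in the frame of index_tip between -0.003 and 0.003 m and value of joint hook above 0.6 rad), for 0.2 s.
2. the hook is down in its catch (value of joint hook below 0.06 rad), for 0.2 s.
At the end, for the whole second after the job is handed in: the carriage's pointer is within 3 mm of the index along the scale, the hook lies in its catch (less than 0.06 rad from fully down), wheel and hook are still (y of pointer_tip in the frame of index_tip between -0.003 and 0.003 m and value of joint hook below 0.06 rad and velocity of joint hook between -0.05 and 0.05 rad/s and velocity of joint handwheel between -0.05 and 0.05 rad/s); the robot touches nothing.
It fails at once if the carriage or its pointer is pushed by the robot instead of being driven by the handwheel (contact force between any of the arm, the fingers and carriage above 4 N).
It fails at once if a bottle, jar, beaker, box or the screwdriver is knocked or shifted by more than 30 mm (distance of any of amber_tall, amber_small, jar, beaker, carton, screwdriver, vial_box from where it was at the start of the episode above 0.03 m).
It also fails if it takes over 67 s, if anything falls off the work surface, if the arm or the gripper's body presses on something with over 40 N, if the wrist force passes 120 N, or if a joint passes its speed limit or range.

ROBOT

A 6-joint arm with a two-finger parallel gripper is mounted at the origin on the work surface. World frame = base frame: x ahead of the robot, y to its left, z up, the work surface at z = 0. Lengths are in m, angles in rad, forces in N, time in s.
With the tool pointing down it reaches from about 0.35 to 0.8 m from the base axis. Payload 7.3 kg.
Tool frame: the origin (TCP) lies between the finger pads; the fingertips stand 25 mm ahead of it and the grasp point (between the pads) lies 6 mm ahead of it (r.tip_extent is the distance from the TCP to the fingertips, in m); z points along the fingers, y is the line along which they close (so a half turn about z gives the same grasp; the last joint's range is limited). The gripper opens to 85 mm and grips with 20 to 120 N. Pads are 22 mm wide; open, the fingers measure 114 mm over their backs; the gripper's body (76 mm by 85 mm) begins 54 mm behind the grasp point. The pads swing forward as they close: fully open they stand 13 mm farther back than shut.
Start: joints at [1.011, 0.342, 1.524, -0, 1.275, -0.146], TCP at [0.211, 0.481, 0.256] pointing down, gripper open.
Joint ranges: [-2.53, 2.53], [-0.77, 2.02], [0.04, 2.7], [-1, 4.14], [0.28, 2.66], [-3.11, 3.11]. Speed limits (rad/s): [2.57, 2.57, 3.14, 3.14, 3.14, 3.14].

INTERFACE

Orientations are given as a unit quaternion [x, y, z, w].
In Python, from workcell import r, command_gripper, optics gives the robot as it stands. The module is installed in compiled form; this text tells all that it offers. Calls block until the motion is done:
- r.reach(position, orientation): joint-space move of the TCP to a pose.
- r.move_straight(position, orientation=None, speed=0.15, max_force=None): straight line of the TCP; orientation=None keeps the orientation; speed is the mean speed in m/s. With max_force (N) it stops when the force on the tool has changed by that much, and returns True; else False.
- r.movej(angles): joint-space move.
- command_gripper(opening, force=None): finger opening in m; force is the grip in N (None keeps the last); returns when the fingers have stopped.
- r.hold(seconds).
- r.solve_ik(position, orientation): joint angles nearest the present ones, or None.
- r.read_state(): the state.
- optics.get_image(name): name is "scene" or "top"; returns (picture, depth): 480x640x3 uint8, red, green, blue; 480x640 float32, m along the optical axis (not along the pixel's ray), 0 where there is no reading.
- optics.camera_model(name): a dict with "K" (3x3 intrinsics, pixels), "k1" (the pictures are not rectified: a ray, as slopes to the right and down, at radius r is drawn at 1 + k1 r^2 times it, then the intrinsics apply), "R" (3x3) and "t" (3): a world point X has camera coordinates R X + t. Camera axes: x right, y down, z forward; pixel columns grow to the right and rows downward; lengths in m; the calibration is good to about 2 mm. A picture is of the moment at which its call begins. camera_model takes no time and is no camera call.
A pose or a line that the arm cannot do raises r.PlanningError and nothing moves.
- r.finish_job(): hands the job in; it is judged then, once.
The state is a dict: "time_s": time; "joint_positions": joint angles; "dq": joint speeds; "tau": joint torques, N m; "eef_pos": TCP position; "eef_rot": TCP orientation; "contact_force": force on the tool from outside, world axes, zero at the start; "torque": the same for the moment, N m; "grip_width": finger opening in m; "grip_force": force on a finger pad.
Only numpy, scipy, OpenCV 4.12 (cv2) and the standard library are available. Lean on these libraries where they do the work, as an engineer would, in place of code of your own. Each camera call takes 0.05 s, during which the arm holds its last target. There are 200 camera calls.

## Working session

There is one attempt and no reset: what is moved stays moved. The work goes in short steps, each a Python script; the robot and the scene stay as the last script left them, time stands still between calls to the robot, and variables do not carry over. Pictures are saved under pics/ and viewed, at most 10 in all, crops included, and the job is handed in when it is done.

```bash
mkdir -p pics
cat > h.py <<'E'
import numpy as np, cv2
from workcell import r, command_gripper, optics
def snap(n,f=None):
    im,d=optics.get_image(n)
    if f: cv2.imwrite('pics/'+f,im[:,:,::-1])
    return im,d
def slopes(n,uv):
    m=optics.camera_model(n);K=np.array(m['K'])
    return cv2.undistortPoints(np.array(uv,float).reshape(-1,1,2),K,np.array([m['k1'],0,0,0,0.])).reshape(-1,2)
def ray_z(n,uv,z):
    m=optics.camera_model(n);R=np.array(m['R']);t=np.array(m['t'])
    s=slopes(n,uv);c=-R.T@t;d=np.c_[s,np.ones(len(s))]@R
    return c+d*((z-c[2])/d[:,2])[:,None]
def cloud(n,d):
    m=optics.camera_model(n);R=np.array(m['R']);t=np.array(m['t'])
    v,u=np.mgrid[:480,:640];s=slopes(n,np.c_[u.ravel(),v.ravel()])
    P=np.c_[s,np.ones(len(s))]*d.reshape(-1,1)
    return ((P-t)@R).reshape(480,640,3)
def proj(n,X):
    m=optics.camera_model(n)
    return cv2.projectPoints(np.array(X,float).reshape(-1,1,3),cv2.Rodrigues(np.array(m['R']))[0],np.array(m['t'],float),np.array(m['K']),np.array([m['k1'],0,0,0,0.]))[0].reshape(-1,2)
E
python3 - <<'E'
from h import *
for n in('top','scene'):
    im,d=snap(n,n+'0.png');np.savez('pics/'+n+'0.npz',im=im,d=d)
    m=optics.camera_model(n);print(n,m['K'],m['k1'],m['R'],m['t'])
s=r.read_state();print(s['time_s'],s['eef_rot'],s['grip_width'])
E
```

```text
top [[547.54710814   0.         323.75745478]
 [  0.         547.54710814 239.45791879]
 [  0.           0.           1.        ]] -0.01031249149687031 [[ 0.00749954 -0.99997069 -0.00154208]
 [-0.98537213 -0.00712748 -0.17026732]
 [ 0.17025134  0.00279645 -0.9853967 ]] [0.02575906 0.61137694 1.07053342]
scene [[443.1293249    0.         321.25842638]
 [  0.         443.1293249  239.69395255]
 [  0.           0.           1.        ]] -0.0947514134370888 [[ 0.15019544  0.98851332 -0.0168151 ]
 [ 0.59765271 -0.10433009 -0.79493803]
 [-0.78756115  0.10934648 -0.60645757]] [-0.09967141 -0.2246657   1.34574214]
0.1 [ 2.05401392e-01  9.78677561e-01 -6.60443011e-04 -2.50334678e-04] 0.08517268286449574
```

View pics/top0.png

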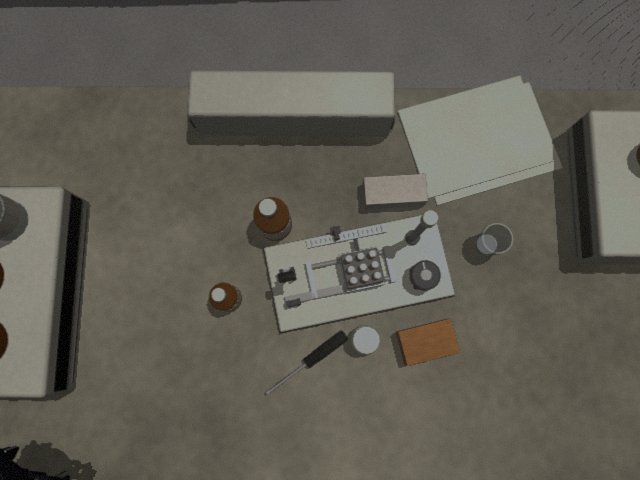

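View pics/scene0.png

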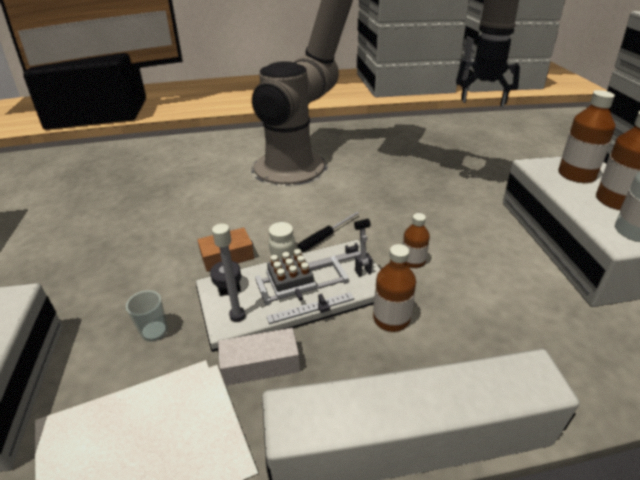

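The top picture shows the bed with corners near (265,249), (434,213), (454,295), (280,331). The wheel is at (425,276), the carriage at (362,268), the index near (336,233), the hook at (288,274) and the column at (428,220). The scene view confirms the hook is upright.

```bash
cat >> h.py <<'E'
def mach(x,y,z,P): # P=(x0,y0,yaw)
    c,s=np.cos(P[2]),np.sin(P[2]);return np.array([P[0]+c*x-s*y,P[1]+s*x+c*y,z])
def tomach(X,P):
    c,s=np.cos(P[2]),np.sin(P[2]);d=np.atleast_2d(X)[:,:2]-P[:2];return np.c_[c*d[:,0]+s*d[:,1],-s*d[:,0]+c*d[:,1]]
E
python3 - <<'E'
from h import *
a=np.load('pics/top0.npz');im=a['im'];C=cloud('top',a['d'])
z=C[:,:,2]; m=np.zeros((480,640),bool); m[205:340,255:465]=1
print('bench z',np.median(z[340:380,470:560]),'bed z',np.median(z[300:310,330:400]))
m&=(z>.016)&(z<.035)&(im.min(2)>75)
m8=cv2.morphologyEx(m.astype(np.uint8),cv2.MORPH_CLOSE,np.ones((5,5)))
n,l,s,_=cv2.connectedComponentsWithStats(m8);k=1+s[1:,4].argmax();v,u=np.where(l==k)
X=ray_z('top',np.c_[u,v],.025)
rc=cv2.minAreaRect((X[:,:2]*1000).astype(np.float32));print(rc,cv2.boxPoints(rc))
c=im[200:345,255:465];cv2.imwrite('pics/crop.png',cv2.resize(c[:,:,::-1],None,fx=3.8,fy=3.8,interpolation=cv2.INTER_CUBIC))
# wheel
w=(z>.066)&(z<.082);w[:, :405]=0;w[:,445:]=0;w[:255]=0;w[300:]=0
v,u=np.where(w);X=ray_z('top',np.c_[u,v],.074);print('wheel',len(u),cv2.minEnclosingCircle((X[:,:2]*1000).astype(np.float32)),np.median(z[w]))
E
```

```text
bench z 0.000369165047629843 bed z 0.025210948725629068
((550.5714111328125, -41.740997314453125), (178.91648864746094, 367.7646179199219), 12.306386947631836) [[ 423.97623  118.84896]
 [ 502.36133 -240.46509]
 [ 677.1666  -202.33096]
 [ 598.7815   156.9831 ]]
wheel 711 ((537.5512084960938, -171.30960083007812), 30.405757904052734) 0.07420692804621097
```

View pics/crop.png

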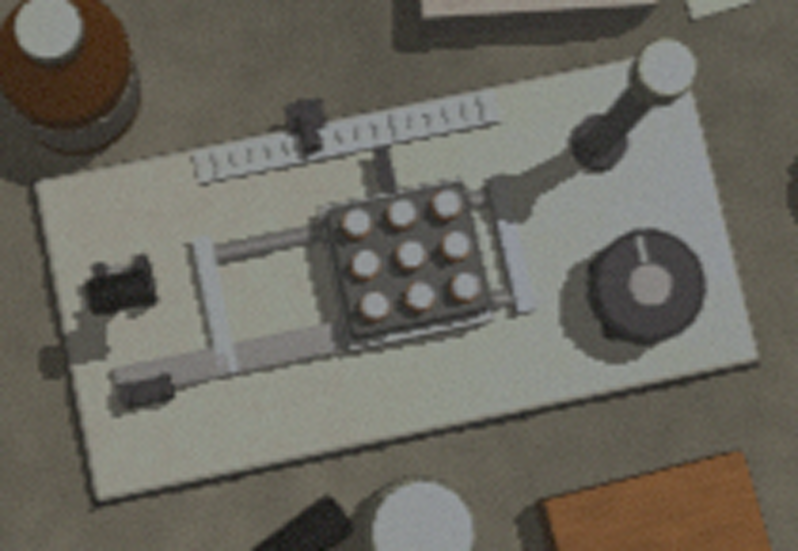

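The crop shows the index blade at about (303,125), the pointer at (382,168), and the wheel mark pointing up. The hook grip at (120,290) is upright, and the forked catch is at (145,390). The pose fits the wheel to within 1.2 mm. Next I measure the pointer, index and hook.

```bash
cat >> h.py <<'E'
P=np.array([.5504,-.0412,.2148])
def measure(C,im,show=False):
    z=C[:,:,2];M=tomach(C.reshape(-1,3),P).reshape(480,640,2);x,y=M[:,:,0],M[:,:,1]
    dark=im.max(2)<95
    p=(abs(y)<.09)&(x>.048)&(x<.063)&(z>.04)&(z<.06)
    b=(abs(y)<.12)&(x>.070)&(x<.095)&(z>.045)&(z<.08)
    res=[]
    for q in(p,b):
        Y=y[q];res.append((q.sum(),np.median(Y),Y.min(),Y.max(),np.median(z[q]),x[q].min(),x[q].max()))
    return res
E
python3 - <<'E'
from h import *
np.set_printoptions(precision=4,suppress=True)
for n in('top','scene'):
    a=np.load(f'pics/{n}0.npz');C=cloud(n,a['d'])
    for q in measure(C,a['im']):print(n,np.array(q))
    z=C[:,:,2];M=tomach(C.reshape(-1,3),P).reshape(480,640,2)
    q=(abs(M[:,:,1]-.145)<.03)&(z>.075)&(abs(M[:,:,0]-.02)<.09)
    q2=q&(z>.12)
    print('hook',q.sum(),q2.sum(),M[q2].mean(0),M[q2].min(0),M[q2].max(0),z[q2].max())
    w=(z>.068)&(z<.08)&(np.hypot(M[:,:,0]+.04,M[:,:,1]+.125)<.045);print('wheel',M[w].min(0),M[w].max(0))
    col=(z>.2)&(np.hypot(M[:,:,0]-.045,M[:,:,1]+.125)<.045);print('lamp',M[col].mean(0))
    b=(abs(z-.025)<.006)&(abs(M[:,:,0])<.12)&(abs(M[:,:,1])<.22);print('bed',np.percentile(M[b],[.3,99.7],axis=0))
# reach check
from scipy.spatial.transform import Rotation as Ro
q0=r.read_state()['joint_positions']
for a in np.arange(-1,1.01,.25):
    # closing line y-axis at angle psi from world
    for base in(0,np.pi):
        th=P[2]+a+base
        R=np.c_[[np.sin(th),-np.cos(th),0],[-np.cos(th),-np.sin(th),0],[0,0,-1]] # placeholder
        X=np.array([-np.sin(th),np.cos(th),0]);Z=np.array([0,0,-1.]);x=np.cross(X,Z)
        s=r.solve_ik(mach(-.04,-.125,.07,P),Ro.from_matrix(np.c_[x,X,Z]).as_quat())
        print(a,base,None if s is None else np.round(s,2))
E
```

```text
top [30.     -0.0055 -0.0096 -0.0015  0.05    0.0491  0.0627]
top [44.      0.0306  0.0221  0.0363  0.0529  0.0719  0.0918]
hook 330 161 [0.0082 0.1445] [-0.0026  0.1294] [0.1095 0.1591] 0.15234747016569153
wheel [-0.0695 -0.1545] [-0.0099 -0.0962]
lamp [ 0.0432 -0.1231]
bed [[-0.0899 -0.184 ]
 [ 0.1118  0.1832]]
scene [32.     -0.004  -0.0078  0.0005  0.0486  0.0487  0.0625]
scene [54.      0.0312  0.0275  0.0359  0.0511  0.0711  0.0944]
hook 306 180 [0.0114 0.1446] [-0.0004  0.1311] [0.0174 0.1612] 0.14839183262340758
wheel [-0.0658 -0.1529] [-0.0089 -0.0948]
lamp [ 0.0523 -0.1247]
bed [[-0.1173 -0.1828]
 [ 0.0917  0.1818]]
-1.0 0 [-0.44  0.62  1.63 -0.    0.89 -1.23]
-1.0 3.141592653589793 [-0.44  0.62  1.63 -0.    0.89  1.91]
-0.75 0 [-0.44  0.62  1.63 -0.    0.89 -1.48]
-0.75 3.141592653589793 [-0.44  0.62  1.63 -0.    0.89  1.66]
-0.5 0 [-0.44  0.62  1.63 -0.    0.89 -1.73]
-0.5 3.141592653589793 [-0.44  0.62  1.63 -0.    0.89  1.41]
-0.25 0 [-0.44  0.62  1.63 -0.    0.89 -1.98]
-0.25 3.141592653589793 [-0.44  0.62  1.63 -0.    0.89  1.16]
0.0 0 [-0.44  0.62  1.63 -0.    0.89 -2.23]
0.0 3.141592653589793 [-0.44  0.62  1.63 -0.    0.89  0.91]
0.25 0 [-0.44  0.62  1.63 -0.    0.89 -2.48]
0.25 3.141592653589793 [-0.44  0.62  1.63 -0.    0.89  0.66]
0.5 0 [-0.44  0.62  1.63 -0.    0.89 -2.73]
0.5 3.141592653589793 [-0.44  0.62  1.63 -0.    0.89  0.41]
0.75 0 [-0.44  0.62  1.63 -0.    0.89 -2.98]
0.75 3.141592653589793 [-0.44  0.62  1.63 -0.    0.89  0.16]
1.0 0 [-0.44  0.62  1.63 -0.    0.89  3.05]
1.0 3.141592653589793 [-0.44  0.62  1.63 -0.    0.89 -0.09]
```

```bash
cat >> h.py <<'E'
from scipy.spatial.transform import Rotation as Ro
def quat(a): # closing line at angle a from machine y, tool down
    th=P[2]+a+np.pi;y=np.array([-np.sin(th),np.cos(th),0]);Z=np.array([0,0,-1.])
    return Ro.from_matrix(np.c_[np.cross(y,Z),y,Z]).as_quat()
W=lambda z:mach(-.04,-.125,z,P)
def turn(d):
    q=np.array(r.read_state()['joint_positions'],float);q[5]+=d;r.movej(q)
def off(n='top',f=None):
    im,d=snap(n,f);(p,b)=measure(cloud(n,d),im)
    return p,b
E
python3 - <<'E'
from h import *
np.set_printoptions(precision=4,suppress=True)
T=lambda s:print(s,round(r.read_state()['time_s'],2))
r.reach(W(.2),quat(.75));T('above')
r.move_straight(W(.073),speed=.1);s=r.read_state();print(s['contact_force'],s['eef_pos'],W(.073))
command_gripper(.05,60);s=r.read_state();T('grip');print(s['grip_width'],s['grip_force'],s['contact_force'])
turn(.4);s=r.read_state();T('turn');print(s['contact_force'],s['torque'])
for n in('top','scene'):
    p,b=off(n,n+'1.png');print(n,np.array(p),np.array(b))
E
```

```text
above 2.69
[-0.4717  0.411   0.4152] [ 0.5383 -0.172   0.0736] [ 0.538  -0.1719  0.073 ]
grip 4.47
0.05864472230938689 63.81681561470032 [-3.1582  2.0795  7.4678]
turn 4.94
[-0.2551 -0.5403 -0.2929] [-0.0013  0.0402 -0.3088]
top [32.     -0.0014 -0.0056  0.0029  0.05    0.0482  0.0627] [42.      0.0301  0.0261  0.0397  0.0527  0.0715  0.0924]
scene [30.     -0.0005 -0.0038  0.0043  0.0485  0.0481  0.0629] [51.      0.0309  0.0276  0.0365  0.0513  0.0711  0.0942]
```

View pics/scene1.png

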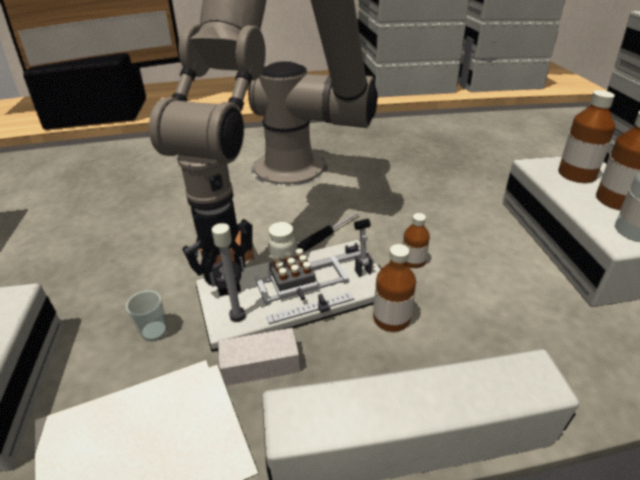

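The wheel grips well at (225,270) and the pointer moved 4 mm for 0.4 rad. I'll carry on with the rest of the strokes.

Run:
```python
from h import *
def rep(s):
    o=[]
    for n in('top','scene'):
        p,b=off(n);o+=[round(1e3*(b[1]-p[1]),2),p[0],b[0],round(1e3*b[1],1)]
    st=r.read_state();print(s,round(st['time_s'],2),o,np.round(st['contact_force'],1),round(st['torque'][2],2))
turn(1.08);rep('t1')
command_gripper(.085);turn(-1.48);rep('back')
command_gripper(.05,60);turn(1.48);rep('t2')
```

```text
t1 6.15 [np.float64(20.76), np.int64(30), np.int64(44), np.float64(30.3), np.float64(20.43), np.int64(28), np.int64(55), np.float64(31.2)] [ 0.2  0.4 -0.2] -0.15
back 7.97 [np.float64(20.43), np.int64(30), np.int64(44), np.float64(30.1), np.float64(20.84), np.int64(28), np.int64(53), np.float64(31.5)] [-0.1  1.  -0.7] 0.02
t2 9.76 [np.float64(6.18), np.int64(30), np.int64(45), np.float64(30.5), np.float64(5.77), np.int64(35), np.int64(54), np.float64(30.7)] [-0.9  1.8  2.3] -0.09
```

Run:
```python
from h import *
command_gripper(.085);turn(-1.2);command_gripper(.05,60);turn(.58)
v=[]
for i in range(6):
    for n in('top','scene'):
        p,b=off(n);v.append(1e3*(b[1]-p[1]))
print(np.round(v,1),r.read_state()['time_s'])
out=[]
for n in('top','scene'):
    im,d=snap(n);np.savez(f'pics/{n}2.npz',im=im,d=d)
    c=proj(n,mach(.068,.031,.05,P)).ravel();print(c)
    u,v=c.round().astype(int);out.append(cv2.resize(im[v-25:v+25,u-25:u+25,::-1],(400,400),interpolation=cv2.INTER_CUBIC))
cv2.imwrite('pics/cmp.png',np.hstack(out))
```

```text
[ 0.1  0.1 -0.   0.2  0.   0.6  0.2 -0.1  0.6  0.8 -0.1  0.2] 12.8333
[336.73917652 240.20481518]
[318.44094022 292.6344566 ]
```

View pics/cmp.png

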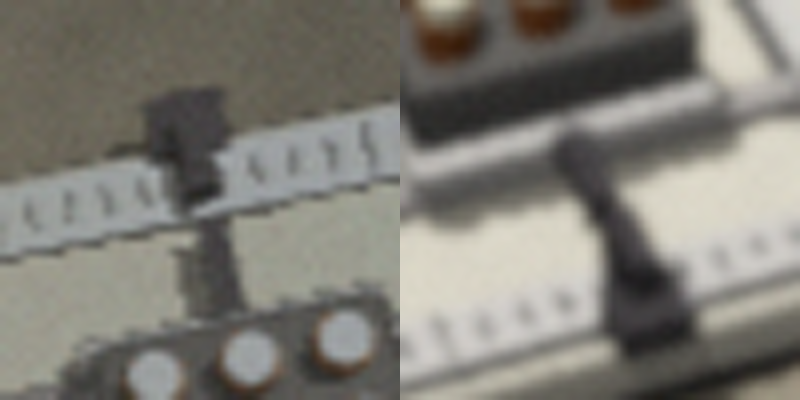

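Both views show the pointer running straight into the index blade, at crop (210,210) in the top view and (620,240) in the scene view. They are aligned. Next I release the wheel, lift, and measure the hook and its neighbours.

```bash
cat >> h.py <<'E'
def hookpts(n):
    im,d=snap(n);C=cloud(n,d);z=C[:,:,2];M=tomach(C.reshape(-1,3),P).reshape(480,640,2)
    q=(abs(M[:,:,1]-.145)<.025)&(M[:,:,0]<.06)&(M[:,:,0]>-.09)&(z>.045)&(z<.17)
    return M,z,q,C
E
python3 - <<'E'
from h import *
command_gripper(.085);r.move_straight(W(.2),speed=.15)
print(r.read_state()['time_s'],[round(1e3*(b[1]-p[1]),2) for p,b in(off('top'),off('scene'))])
for n in('top','scene'):
    M,z,q,C=hookpts(n)
    h=q&(z>.125);print(n,'hook x',np.round(np.percentile(M[h][:,0],[2,50,98]),4),'y',np.round(np.percentile(M[h][:,1],[2,50,98]),4),'z',np.round(np.percentile(z[h],[2,50,98]),4))
    bar=(M[:,:,1]>.125)&(M[:,:,1]<.19)&(M[:,:,0]<-.02)&(M[:,:,0]>-.088)&(z>.032)&(z<.1)
    print('bar/catch x',np.round([M[bar].min(0),M[bar].max(0)],3),np.round(np.percentile(z[bar],[2,50,98]),3))
    # obstacles near the left end
    ob=(z>.05)&(z<.3)&(M[:,:,1]>.165)&(M[:,:,1]<.28)&(abs(M[:,:,0])<.16)
    print('left min y',np.round(M[ob].min(0),3))
    ob=(z>.05)&(z<.3)&(M[:,:,1]>.06)&(M[:,:,1]<.24)&(M[:,:,0]<.2)&(M[:,:,0]>.06)
    print('tall',np.round([M[ob].min(0),M[ob].max(0)],3))
E
```

```text
14.3083 [np.float64(-0.01), np.float64(0.49)]
top hook x [-0.0023  0.0052  0.0146] y [0.1301 0.1444 0.1587] z [0.1375 0.1464 0.1506]
bar/catch x [[-0.044  0.125]
 [-0.022  0.19 ]] [0.034 0.04  0.058]
left min y [-0.026  0.165]
tall [[0.101 0.115]
 [0.172 0.186]]
scene hook x [0.0013 0.0125 0.0165] y [0.1315 0.1443 0.1596] z [0.1269 0.142  0.1477]
bar/catch x [[-0.045  0.125]
 [-0.02   0.19 ]] [0.033 0.039 0.054]
left min y [-0.018  0.165]
tall [[0.113 0.117]
 [0.175 0.185]]
```

```bash
python3 - <<'E'
from h import *
from h import _ if False else r
E
python3 - <<'E'
from h import *
print('small cap',tomach(ray_z('top',[[217,295]],.12),P),'jar',tomach(ray_z('top',[[365,341]],.065),P))
hp=lambda t,dz=0:mach(.02-.085*np.cos(t),.1445,.055+.085*np.sin(t)+dz,P)
t0=1.42
for t in np.linspace(t0,-.02,8):
    print(round(t,2),np.round(r.solve_ik(hp(t,.008),quat(0)),2))
r.reach(hp(t0,.10),quat(0));command_gripper(.06)
print(r.move_straight(hp(t0,.008),speed=.1,max_force=8))
s=r.read_state();print(s['time_s'],s['contact_force'],s['grip_width'],s['eef_pos']-hp(t0,.008))
command_gripper(.02,25)
s=r.read_state();print(s['time_s'],s['contact_force'],s['grip_width'],s['grip_force'])
snap('scene','hookgrip.png')
im,d=snap('scene');
E
```

```text
small cap [[0.00035997 0.27900616]] jar [[-0.14240346  0.01966222]]
1.42 [ 0.05  0.47  1.65 -0.    1.02  1.4 ]
1.21 [ 0.04  0.45  1.7  -0.    0.99  1.4 ]
1.01 [ 0.04  0.44  1.75 -0.    0.95  1.39]
0.8 [ 0.03  0.43  1.8  -0.    0.91  1.39]
0.6 [ 0.03  0.44  1.84 -0.    0.86  1.38]
0.39 [ 0.02  0.45  1.88 -0.    0.81  1.38]
0.19 [ 0.02  0.47  1.91 -0.    0.76  1.38]
-0.02 [ 0.02  0.5   1.92 -0.    0.72  1.38]
False
17.025 [-0.95763869 -0.87449259  0.44611387] 0.060287582867660346 [4.06132493e-04 6.19097045e-05 5.93537949e-04]
17.3917 [-2.38622643  5.31244918  5.58858701] 0.029522087811599016 26.196025013923645  File "<stdin>", line 2
    from h import _ if False else r
                    ^^
SyntaxError: invalid syntax
```

View pics/hookgrip.png

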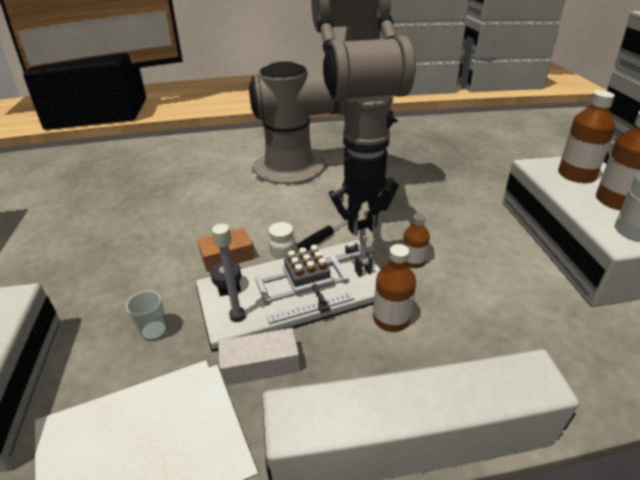

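The jaws hold the cross grip at (363,228); the 29.5 mm opening matches its 30 mm length. Now I swing it down along the arc.

Run:
```python
from h import *
hp=lambda t,dz=0:mach(.02-.085*np.cos(t),.1445,.055+.085*np.sin(t)+dz,P)
for t in np.linspace(1.42,0,11)[1:]:
    hit=r.move_straight(hp(t,.008),speed=.06,max_force=35)
    s=r.read_state();print(round(t,2),hit,round(s['time_s'],1),np.round(s['contact_force'],1),round(s['grip_width'],4))
    if hit: break
else:
    print(r.move_straight(hp(0,.004),speed=.02,max_force=15))
    s=r.read_state();print(s['contact_force'],s['eef_pos'],s['time_s'])
for n in('top','scene'):
    p,b=off(n,n+'3.png');print(round(1e3*(b[1]-p[1]),2))
```

```text
1.28 False 17.8 [-1.2  4.9  4.2] 0.0295
1.14 False 18.2 [-1.6  4.7  4.1] 0.0293
0.99 False 18.5 [-2.9  5.8  3. ] 0.0293
0.85 False 18.9 [-2.   5.1  2.7] 0.0292
0.71 False 19.2 [-2.   5.7  1.4] 0.0294
0.57 False 19.6 [-1.3  6.2  1.1] 0.0294
0.43 False 19.9 [-2.2  5.1 -0.2] 0.0292
0.28 False 20.3 [-2.1  6.1  1.3] 0.0297
0.14 False 20.6 [-2.4  5.8  0.6] 0.0296
0.0 False 21.0 [-2.9  5.8  1.1] 0.0293
False
[-2.14469207  6.25126428  0.74001436] [0.4551978  0.08670084 0.05885744] 21.3417
0.49
0.69
```

View pics/scene3.png

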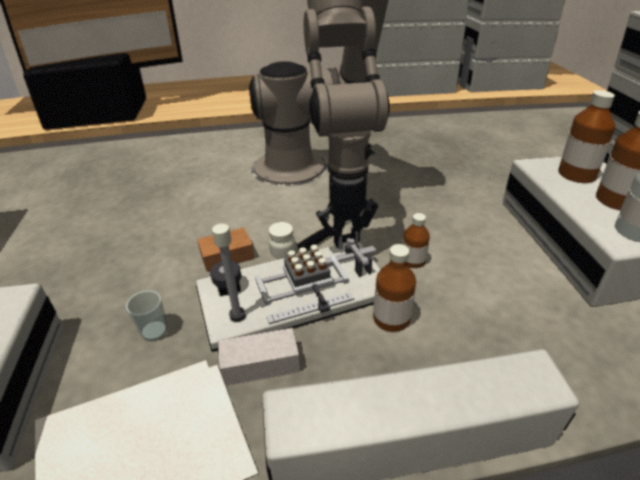

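The hook lies nearly level between the fingers at (350,245), but I haven't felt a stop yet. I'll press on down until contact is felt, then release and measure.

Run:
```python
from h import *
h=lambda z:mach(-.065,.1445,z,P)
print(r.move_straight(h(.047),speed=.015,max_force=15));s=r.read_state();print(s['contact_force'],s['eef_pos'],s['time_s'],s['grip_width'])
command_gripper(.055);r.move_straight(h(.2),speed=.15)
np.set_printoptions(precision=4,suppress=True)
r.reach(mach(-.12,.1,.3,P),quat(0))
for n in('top','scene'):
    p,b=off(n,n+'4.png');print(round(1e3*(b[1]-p[1]),2))
    M,z,q,C=hookpts(n)
    for x in(-.065,-.05,-.025,-.01,.005):
        k=q&(abs(M[:,:,0]-x)<.008)&(abs(M[:,:,1]-.1445)<.004);print(n,x,k.sum(),np.percentile(z[k],[50,90]) if k.any() else '')
print(r.read_state()['time_s'])
im=cv2.imread('pics/top4.png')[225:325,255:375];cv2.imwrite('pics/c4.png',cv2.resize(im,None,fx=6,fy=6,interpolation=cv2.INTER_CUBIC))
```

```text
True
[-1.549694    0.73360458  7.84100144] [0.45520706 0.08683462 0.05754043] 21.8 0.02930512760857158
-0.12
top -0.065 0 
top -0.05 0 
top -0.025 20 [0.0606 0.063 ]
top -0.01 32 [0.0597 0.0614]
top 0.005 32 [0.0598 0.0615]
0.42
scene -0.065 19 [0.0607 0.0628]
scene -0.05 20 [0.0572 0.0591]
scene -0.025 34 [0.0577 0.0621]
scene -0.01 24 [0.058  0.0595]
scene 0.005 16 [0.059  0.0607]
24.0333
```

View pics/c4.png

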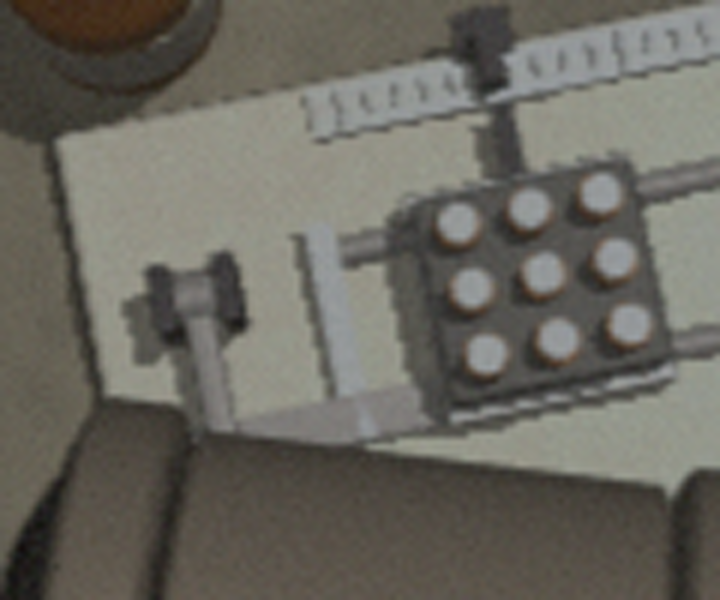

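The arm is level (top at about 60 mm along its length, as it should be when closed), the pointer is in line, and a firm stop was felt. The robot arm hides the grip in the top view, so I'll move it aside for a last check before handing in.

Run:
```python
from h import *
q=np.array(r.read_state()['joint_positions'],float);q[0]=1.0;r.movej(q)
ok=True
for n in('top','scene'):
    p,b=off(n);M,z,m,C=hookpts(n)
    f=lambda x:np.median(z[m&(abs(M[:,:,0]-x)<.006)&(abs(M[:,:,1]-.1445)<.012)&(z>.05)])
    zs=[f(-.065),f(-.025),f(0)];d=1e3*(b[1]-p[1]);print(n,d,np.round(zs,4));ok&=zs[0]<.067 and abs(d)<1.5
print(ok,r.read_state()['time_s'])
if ok: print(r.finish_job())
```

```text
top 0.0926698048185938 [0.0632 0.0601 0.06  ]
scene 0.5125345967199115 [0.0614 0.0583 0.0587]
True 25.8333
the job is handed in; nothing more can be done
None
```

I handed the job in at about 26 s of the 67 s allowed: the last camera check put the pointer within about 0.5 mm of the index and the hook lying level in its catch, with the arm clear of everything; the judge's verdict was not shown.

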